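# Block a tinted lens in the lens press

## Task

Block the brown tinted lens from the black lens rest for edging: lay it, domed side up as it is, into the round nest of the press's pulled-out slide, then push the slide fully home under the press. Then press the lever down by its red ball until its pointer is in the green band, never into the red, and keep it there: finish while still holding the lever down, so that the pad stays pressed on the lens. Leave the clear lens, the thickness gauge, the marking pen and the small lilac pad carton where they are.

Things in the scene. Friction and masses are not known exactly. Their poses are not given: they have to be found in the camera images.
- brown_lens: uncut spectacle lens, brown tinted, round, 66 mm diameter, 22 g, lying domed side up; its rim is a 2.3 mm high cylinder at the bottom, the dome rises to 7.4 mm at the centre. Origin: centre of its underside, z up. It starts centred on one of the two cups of the lens rest (either one), underside 26 mm above the table.
- clear_lens: the same lens in clear, colourless, on the other cup of the lens rest; leave it alone. Origin: centre of its underside.
- lens_rest: fixed black lens rest with two blue-topped cups, 42 mm diameter, 26 mm high, at -46 and +46 mm along its x axis; the lens rims overhang them by 12 mm all round and can be gripped by the edge from above, best with the fingers closing along the rest's y axis. Foot plate 176 x 52 x 8 mm. Origin: centre of its underside.
- press: fixed grey lens press, base plate 172 x 226 x 13 mm. Origin: on the table under the axis of the vertical quill; x points from the lever ball to the pillar (x = 67 to 97 mm, 189 mm high), y to the side where the slide comes out. Head and quill stand over the origin from z = 76 mm up: load the nest while the slide is out. The quadrant plate with bands is at y = 25 to 31 mm, z = 130 to 225 mm.
- nest_seat (a point): centre of the nest floor on the slide, 36 mm above the table, axes as the press: a seated lens has its underside centre here. Grey pedestal, 54 mm diameter, between black curved walls 6 mm higher; pocket 69 mm wide, 75 mm at the lead-in. Walls at the +y and -y sides; 40 mm wide gaps at +x and -x, 11 mm deep below the lens, take the fingertips: close along the press's x axis.
- nest_slide (a joint): travel of the slide in m: 0 fully out (loading place), 0.110 fully home under the quill, against its stop; it moves along the press's -y axis with about 1.5 N of friction and stays where it is left. At the start between 0 and 0.015.
- slide_knob (a point): top centre of the slide's upright black knob, 64 mm above the table, 92 mm from the nest centre on the press's +y side; the knob is a post 16 mm in diameter, free from 30 to 64 mm above the table. Push or pinch it to move the slide.
- lever_hinge (a point): the lever's hinge axis (parallel to the press's y axis), 78 mm along the press's +x axis from the quill axis, 170 mm above the table.
- press_lever (a joint): lever position in rad: 0 up at rest, grows as it is pressed; the lever stands 0.45 minus this value above level; end stop 0.66. The pad meets the lens at about 0.40; green band 0.46 to 0.56 (ball centre 168 to 149 mm above the table), red above. A spring returns it when let go; the green band takes about 10 N down on the ball.
- lever_ball: red ball at the end of the lever, 36 mm diameter, origin at its centre, 190 mm from the lever hinge; it points towards the press's -x side, about 253 mm above the table at rest. Press down on its top or pinch it from above.
- press_pad: blue pad of 25 mm diameter with its black holder on the sprung quill; body origin on the quill axis, 76 mm below the pad's face, so on the table when the lever is up. Pad and quill go down with the lever; once on the lens the quill's spring (5 N plus 0.8 N per mm) gives the pressure.
- thickness_gauge: bystander: round white thickness gauge lying on the table, 39 mm diameter, 13 mm high. Origin: centre of its underside.
- marking_pen: bystander: black and white marking pen lying on the table, 17 x 135 x 16 mm. Origin: centre of its underside.
- pad_carton: bystander: lilac snap box of nose pads, 27 x 40 x 19 mm. Origin: centre of its underside.

How it is judged:
On the way, in this order (a step that is already met when the one before it is completed fails the run):
1. the brown lens lies flat in the nest, let go, with the slide still pulled out (horizontal distance between brown_lens and nest_seat below 0.004 m and z of brown_lens in the frame of nest_seat below 0.0015 m and angle between brown_lens's own z axis and vertical below 0.06 rad and contact force between the fingers and brown_lens below 0.1 N and value of joint nest_slide below 0.06 m), for 0.2 s.
2. the slide is fully home with the lens still seated, the lever still up (value of joint nest_slide above 0.106 m and horizontal distance between brown_lens and nest_seat below 0.004 m and z of brown_lens in the frame of nest_seat below 0.0015 m and value of joint press_lever below 0.2 rad), for 0.2 s.
At the end, for the whole second after the job is handed in: for the last second the fingers hold the lever by its ball (over 3 N) at 0.45 to 0.57 rad, the green band; the pad presses the brown lens with over 6 N; the slide is within 4 mm of its stop; the lens lies flat in the nest, within 4 mm of its centre and 1.5 mm of its floor (value of joint press_lever between 0.45 and 0.57 rad and contact force between the fingers and lever_ball above 3 N and contact force between press_pad and brown_lens above 6 N and value of joint nest_slide above 0.106 m and horizontal distance between brown_lens and nest_seat below 0.004 m and z of brown_lens in the frame of nest_seat below 0.0015 m and angle between brown_lens's own z axis and vertical below 0.06 rad); the arm keeps its last pose, push and grip.
It fails at once if the lever was pressed into the red band (value of joint press_lever above 0.58 rad).
It fails at once if the clear lens was disturbed (distance of clear_lens from where it was at the start of the episode above 0.01 m).
It fails at once if the thickness gauge was pushed away (distance of thickness_gauge from where it was at the start of the episode above 0.02 m).
It fails at once if the marking pen was pushed away (distance of marking_pen from where it was at the start of the episode above 0.02 m).
It fails at once if the pad carton was pushed away (distance of pad_carton from where it was at the start of the episode above 0.02 m).
It also fails if it takes over 72 s, if anything falls off the work surface, if the arm or the gripper's body presses on something with over 40 N, if the wrist force passes 120 N, or if a joint passes its speed limit or range.

## Robot

A 7-joint arm with a two-finger parallel gripper is mounted at the origin on a cart in front of the work surface, level with it; the furniture and walls round the work are solid. World frame = base frame: x ahead of the robot, y to its left, z up, the work surface at z = 0. Lengths are in m, angles in rad, forces in N, time in s.
With the tool pointing down it reaches from about 0.425 to 0.825 m from the base axis. Payload 3.6 kg.
Tool frame: the origin (TCP) lies where the fingers leave the gripper's body, on its centre line; the fingertips stand 73 mm ahead of it and the grasp point (between the pads) lies 54 mm ahead of it; z points along the fingers, y is the line along which they close (so a half turn about z gives the same grasp; the last joint's range is limited). The gripper opens to 85 mm and grips with 20 to 120 N. Pads are 22 mm wide; open, the fingers measure 114 mm over their backs; the gripper's body (76 mm by 85 mm) begins 54 mm behind the grasp point. The pads swing forward as they close: fully open they stand 13 mm farther back than shut.
Start: joints at [-1.183, 0.615, -0.013, 1.423, 0.008, 1.103, -0.04], TCP at [0.261, 0.595, 0.304] pointing down, gripper open.
Joint ranges: [-3.12, 3.12], [-0.3, 2.06], [-1.34, 1.32], [0.26, 2.42], [-1.36, 4.5], [0.01, 1.98], [-2.84, 2.84]. Speed limits (rad/s): [2.79, 2.79, 3.14, 3.14, 3.14, 3.14, 3.14].

## Interface

Orientations are given as a unit quaternion [x, y, z, w].
In Python, from station import arm, snapshot, camera_info, ticket gives the robot as it stands. Calls block until the motion is done:
- arm.movep(position, orientation): joint-space move of the TCP to a pose.
- arm.line_to(position, velocity=0.15, ori=None): straight line of the TCP; ori=None keeps the orientation; velocity is the mean speed in m/s.
- arm.move_j(angles): joint-space move.
- arm.move_gripper(opening, effort=None): opening from 0.0 (shut) to 1.0 (fully open); effort is the grip in N (None keeps the last); returns when the fingers have stopped.
- arm.pause(seconds).
- arm.ik(position, orientation): joint angles nearest the present ones, or None.
- snapshot(name): name is "side" or "top"; returns the picture (420x560x3 uint8, blue, green, red); there is no depth.
- camera_info(name): a dict with "fx", "fy", "cx", "cy" (pixels), "R" (3x3) and "t" (3): a world point X has camera coordinates R X + t. Camera axes: x right, y down, z forward; pixel columns grow to the right and rows downward; lengths in m; the calibration is good to about 2 mm. A picture is of the moment at which its call begins. camera_info takes no time and is no camera call.
A pose or a line that the arm cannot do raises arm.MotionError and nothing moves.
- ticket.finish_job(): hands the job in; it is judged then, once.
Readings, each from a call of its own:
- arm.read_time(): time.
- arm.read_joint_positions(): joint angles.
- arm.read_dq(): joint speeds.
- arm.read_effort(): joint torques, N m.
- arm.read_tool_pos(): TCP position.
- arm.read_eef_rot(): TCP orientation.
- arm.read_ft_force(): force on the tool from outside, world axes, zero at the start.
- arm.read_wrist_torque(): the same for the moment, N m.
- arm.read_opening(): opening from 0.0 (shut) to 1.0 (fully open).
- arm.read_finger_force(): force on a finger pad.
Only numpy, scipy, OpenCV 4.12 (cv2) and the standard library are available. Lean on these libraries where they do the work, as an engineer would, in place of code of your own. Each camera call takes 0.05 s, during which the arm holds its last target. There are 200 camera calls.

## Working session

There is one attempt and no reset: what is moved stays moved. The work goes in short steps, each a Python script; the robot and the scene stay as the last script left them, time stands still between calls to the robot, and variables do not carry over. Pictures are saved under pics/ and viewed, at most 10 in all, crops included, and the job is handed in when it is done.

```bash
mkdir -p pics; python3 - <<'E'
from station import arm, snapshot, camera_info
import cv2
for n in("top","side"):
    cv2.imwrite(f"pics/{n}0.png",snapshot(n)); c=camera_info(n); print(n,c)
print(arm.read_tool_pos(),arm.read_eef_rot(),arm.read_opening())
E
```

```text
top {'fx': 462.61679134617685, 'fy': 462.61679134617685, 'cx': 272.5582733728256, 'cy': 209.75604515838376, 'R': array([[-0.01999789, -0.99959877,  0.02005966],
       [-0.98630013,  0.01643793, -0.16413975],
       [ 0.16374415, -0.02306729, -0.98623311]]), 't': array([-0.04807923,  0.56654887,  0.93331701])}
side {'fx': 398.14121943569273, 'fy': 398.14121943569273, 'cx': 278.7120102947676, 'cy': 213.1254349682902, 'R': array([[ 0.98901203,  0.14710812,  0.01464257],
       [ 0.11638899, -0.71373959, -0.69067315],
       [-0.09115265,  0.68478829, -0.72301881]]), 't': array([-0.52592175, -0.00724378,  1.06292538])}
[0.26114944 0.59465018 0.30283458] [ 2.05415307e-01  9.78674183e-01 -1.15983384e-03 -2.24725714e-04] 0.998125022880455
```

View pics/top0.png

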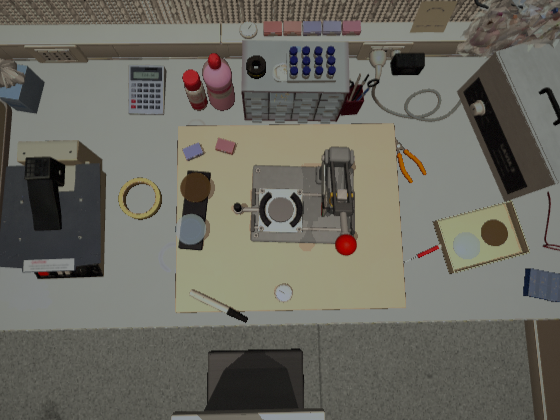

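View pics/side0.png

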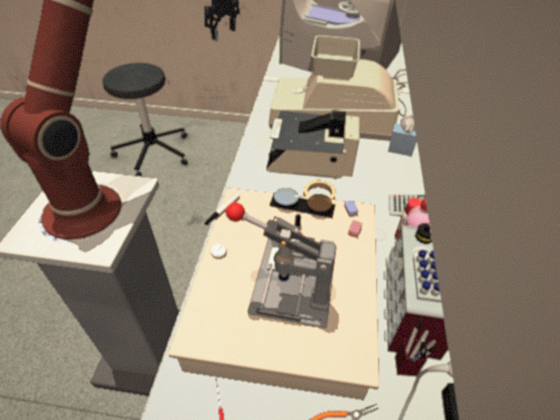

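```bash
cat > h.py <<'E'
import numpy as np, cv2
from station import arm, snapshot, camera_info
def ray(n,uv,z):
    c=camera_info(n); R=np.array(c["R"]); t=np.array(c["t"])
    d=R.T@np.array([(uv[0]-c["cx"])/c["fx"],(uv[1]-c["cy"])/c["fy"],1]); o=-R.T@t
    return o+d*(z-o[2])/d[2]
def proj(n,X):
    c=camera_info(n); p=np.array(c["R"])@np.array(X)+np.array(c["t"])
    return np.array([c["fx"]*p[0]/p[2]+c["cx"],c["fy"]*p[1]/p[2]+c["cy"]])
def blob(img,lo,hi,box):
    x0,y0,x1,y1=box; m=cv2.inRange(cv2.cvtColor(img[y0:y1,x0:x1],cv2.COLOR_BGR2HSV),lo,hi)
    cs=cv2.findContours(m,0,cv2.CHAIN_APPROX_NONE)[0]; c=max(cs,key=cv2.contourArea)
    (x,y),ax,an=cv2.fitEllipse(c); return np.array([x+x0,y+y0]),ax,cv2.contourArea(c)
E
python3 - <<'E'
from h import *
i=cv2.imread("pics/top0.png"); h=cv2.cvtColor(i,cv2.COLOR_BGR2HSV)
for p in [(195,187),(192,230),(346,245),(238,209),(280,209),(260,209),(280,190)]: print(p,h[p[1],p[0]])
b=blob(i,(0,120,100),(8,255,255),(325,225,370,262)); print("ball",b,ray("top",b[0],.253))
s=cv2.imread("pics/side0.png"); b=blob(s,(0,120,100),(8,255,255),(220,195,250,225)); print("ball side",b,ray("side",b[0],.253))
def crop(a,x0,y0,x1,y1,k):return cv2.resize(a[y0:y1,x0:x1],None,fx=k,fy=k,interpolation=cv2.INTER_CUBIC)
cv2.imwrite("pics/c1.png",crop(i,170,135,370,265,4))
E
```

```text
(195, 187) [ 15 148  62]
(192, 230) [103  39 118]
(346, 245) [  2 206 156]
(238, 209) [75 43 12]
(280, 209) [ 16  32 103]
(260, 209) [ 0 23 33]
(280, 190) [ 90   8 157]
ball (array([345.82517052, 244.75379372]), (19.858583450317383, 20.283245086669922), 314.5) [ 0.47075161 -0.17362691  0.253     ]
ball side (array([234.62254333, 211.22264481]), (17.893278121948242, 17.939950942993164), 248.5) [ 0.47330989 -0.17297996  0.253     ]
```

View pics/c1.png

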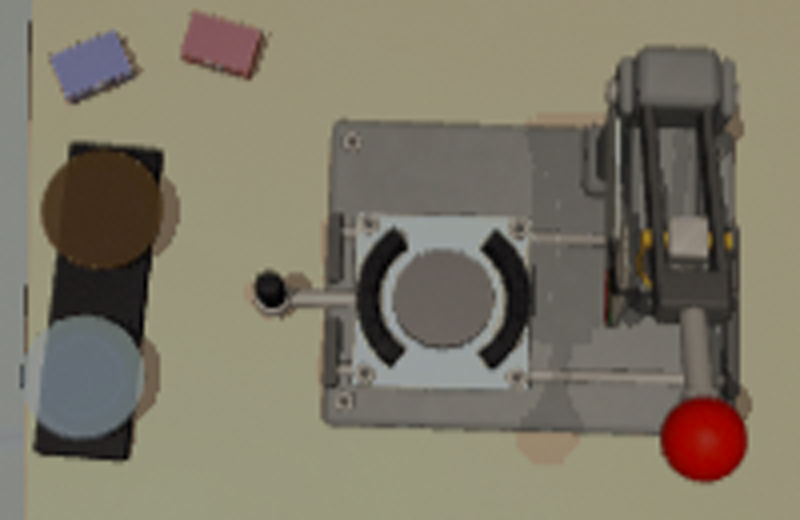

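```bash
python3 - <<'E'
from h import *
i=cv2.imread("pics/top0.png")
br=blob(i,(8,90,35),(22,255,110),(176,168,216,206)); print("brown",br); 
for z in(.026,.0275): print(ray("top",br[0],z))
pe=blob(i,(0,15,80),(30,70,125),(266,195,297,225)); print("ped",pe,ray("top",pe[0],.036))
kn=blob(i,(0,0,0),(180,255,45),(228,198,246,216)); print("knob",kn,ray("top",kn[0],.064),ray("top",(236.8,206.8),.064))
f=lambda x,y,z:ray("top",(170+x/4-.375,135+y/4-.375),z)
print("clear",f(84,377,.0275))
print("rest corners",[f(*p,.008)[:2].round(4) for p in((70,143),(163,151),(129,460),(34,450))])
print("plate corners",[f(*p,.013)[:2].round(4) for p in((335,122),(323,422),(738,432))])
print("slide corners",[f(*p,.03)[:2].round(4) for p in((358,213),(529,217),(354,385),(528,388))])
for n,p in(("gauge",(284,293)),("carton",(193.5,152)),("pen",(218,305))): print(n,ray("top",p,.015))
E
```

```text
brown (array([195.20978928, 186.91635323]), (29.024253845214844, 29.830894470214844), 676.5)
[0.62230888 0.10842136 0.026     ]
[0.6219791  0.10820243 0.0275    ]
ped (array([280.35705471, 209.25827599]), (22.739267349243164, 25.026470184326172), 444.0) [ 0.56825204 -0.07548447  0.036     ]
knob (array([237.31021023, 207.25856113]), (6.382051944732666, 7.777329444885254), 37.0) [0.5692923 0.0152047 0.064    ] [0.57027863 0.01625815 0.064     ]
clear [0.53030047 0.11730905 0.0275    ]
rest corners [array([0.6642, 0.1293]), array([0.6589, 0.0776]), array([0.487 , 0.0956]), array([0.4934, 0.147 ])]
plate corners [array([ 0.6728, -0.0185]), array([ 0.5053, -0.0098]), array([ 0.4958, -0.2354])]
slide corners [array([ 0.6171, -0.0306]), array([ 0.6135, -0.1236]), array([ 0.5232, -0.0271]), array([ 0.5199, -0.1202])]
gauge [ 0.39099583 -0.07997611  0.015     ]
carton [0.70436115 0.11441068 0.015     ]
pen [0.36887297 0.06015399 0.015     ]
```

```bash
cat >> h.py <<'E'
def q(a):
    f=np.radians(a+90)/2; return [np.cos(f),np.sin(f),0.,0.]
BROWN=np.array([.6221,.1083]); A1=84.25
YAW=-2.4; px=np.array([np.cos(np.radians(YAW)),np.sin(np.radians(YAW))]); py=np.array([-px[1],px[0]])
NEST=np.array([.5683,-.0755]); BALL=np.array([.472,-.1733]); ORG=BALL+.0929*px
E
python3 - <<'E'
from h import *
P=cv2.triangulatePoints(*[np.diag([1,1,1.])@np.array([[c["fx"],0,c["cx"]],[0,c["fy"],c["cy"]],[0,0,1]])@np.c_[c["R"],c["t"]] for c in(camera_info("top"),camera_info("side"))],np.array([[45.],[165.]]),np.array([[337.],[115.]]));print((P[:3]/P[3]).T)
for a in(A1,A1-180): print(a,arm.ik([*BROWN,.2],q(a)))
for a in(YAW,YAW+180): print(a,arm.ik([*NEST,.2],q(a)))
p=arm.read_tool_pos(); arm.line_to([p[0],p[1],.38],velocity=.3)
arm.movep([*BROWN,.30],q(A1)); arm.line_to([*BROWN,.115],velocity=.25)
print(arm.read_time(),arm.read_tool_pos(),arm.read_ft_force(),arm.read_opening())
cv2.imwrite("pics/s1.png",cv2.resize(snapshot("side")[120:270,200:400],None,fx=3.9,fy=3.9,interpolation=2))
E
```

```text
[[0.64923937 0.39036782 0.11910458]]
84.25 [-0.19097254  0.69293419 -0.02713075  1.598104    0.02305035  0.85086707
  1.24339219]
-95.75 [-0.58429055  0.78492529  0.67752254  1.61193785 -0.57465207  0.95293006
 -1.37910831]
-2.4 [-0.12374823  0.63889334  0.34681794  1.77831472 -0.2937722   0.77536665
  0.32953048]
177.6 [-0.51385476  0.89919795  1.13191418  1.79002389 -0.92411931  1.09279495
 -2.22562001]
3.575 [0.62317325 0.10872794 0.11637832] [0.96958482 0.08890695 0.07018548] 1.0011582275325834
```

View pics/s1.png

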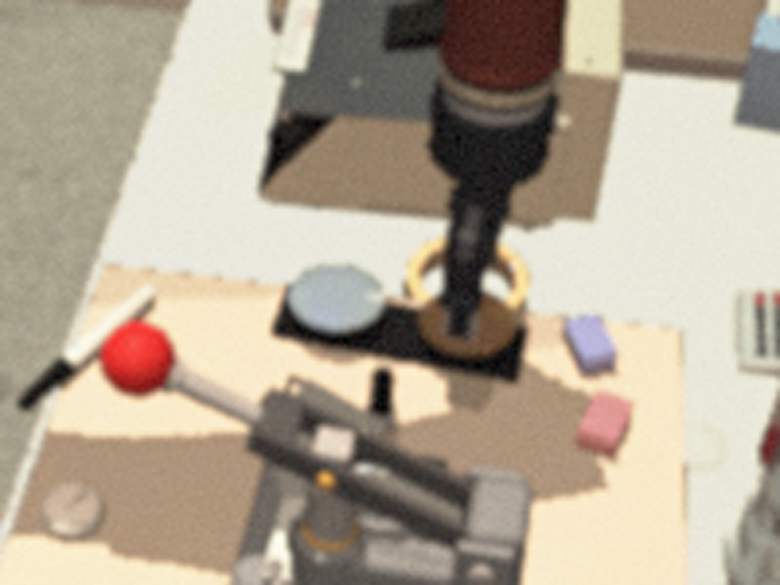

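```bash
python3 - <<'E'
from h import *
print(arm.read_tool_pos())
arm.line_to([*BROWN,.082],velocity=.15); arm.pause(.2); print(arm.read_tool_pos(),arm.read_ft_force())
z=.082
while z>.056:
    z-=.002; arm.line_to([*BROWN,z],velocity=.04); f=arm.read_ft_force()
    if abs(f[2])>3 or np.hypot(*f[:2])>4: break
arm.pause(.2)
print(arm.read_time(),z,arm.read_tool_pos(),arm.read_ft_force())
E
```

```text
[0.62344329 0.10868521 0.11694852]
[0.622898   0.10840112 0.0832936 ] [0.34515603 0.17842419 0.35335425]
7.3917 0.05799999999999998 [0.62223073 0.10830207 0.05958206] [-1.8588056  -1.14075419  9.00291553]
```

```bash
python3 - <<'E'
from h import *
arm.line_to([*BROWN,.085],velocity=.08); arm.pause(.3); 
arm.move_gripper(0.5,effort=20); print(arm.read_opening(),arm.read_finger_force(),arm.read_ft_force(),arm.read_tool_pos())
arm.line_to([*BROWN,.125],velocity=.08); arm.pause(.2)
print(arm.read_time(),arm.read_opening(),arm.read_finger_force(),arm.read_ft_force(),arm.read_tool_pos())
cv2.imwrite("pics/s2.png",cv2.resize(snapshot("side")[150:250,250:370],None,fx=5,fy=5,interpolation=2))
E
```

```text
0.7366988140284395 21.429972206242383 [-0.8027857  -0.31753883  3.39587139] [0.6220395  0.10810135 0.08527495]
9.375 0.7319052059826017 21.958622190286405 [ 0.37018858  0.56328823 -0.30735319] [0.62173486 0.10823995 0.1243613 ]
```

View pics/s2.png

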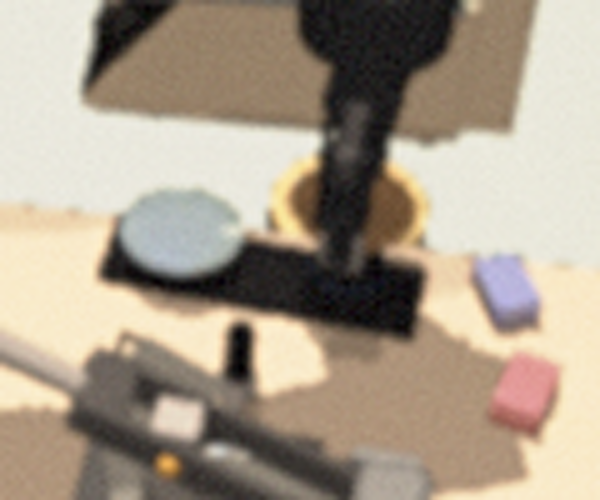

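```bash
python3 - <<'E'
from h import *
arm.line_to([*BROWN,.18],velocity=.2); arm.movep([*NEST,.18],q(YAW)); arm.line_to([*NEST,.118],velocity=.15); arm.pause(.3)
print(arm.read_time(),arm.read_opening(),arm.read_ft_force(),arm.read_tool_pos())
t=snapshot("top");s=snapshot("side");cv2.imwrite("pics/t3.png",t);cv2.imwrite("pics/s3.png",s)
print(proj("top",[*NEST,.036]),proj("side",[*NEST,.036]),proj("side",[*NEST,.059]))
a=cv2.resize(t[160:260,220:320],None,fx=4,fy=4,interpolation=2);b=cv2.resize(s[200:300,240:340],None,fx=4,fy=4,interpolation=2)
cv2.imwrite("pics/c3.png",np.hstack([a,b]))
E
```

```text
11.5583 0.7302390289939386 [0.20397665 0.10303154 0.6132432 ] [ 0.56873483 -0.07552723  0.11884313]
[280.36377949 209.23611444] [289.61224322 250.62929536] [289.95622531 244.41068378]
```

View pics/c3.png

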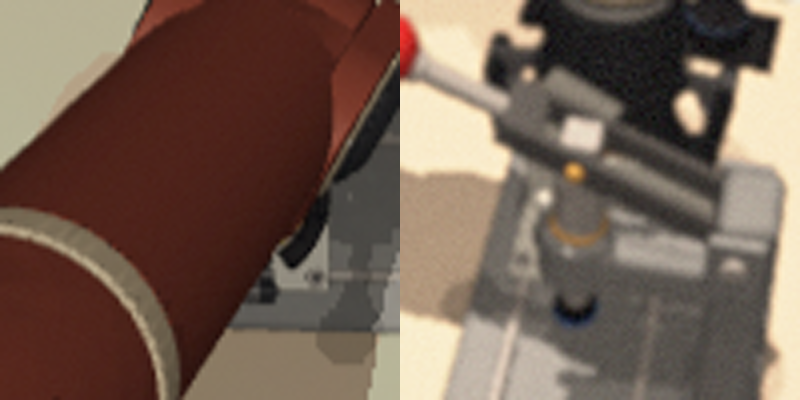

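```bash
python3 - <<'E'
from h import *
arm.line_to([*NEST,.104],velocity=.1); arm.pause(.1); f0=arm.read_ft_force()
z=.104
while z>.0945:
    z-=.001; arm.line_to([*NEST,z],velocity=.03); arm.pause(.05); f=arm.read_ft_force()-f0
    print(round(z,4),arm.read_tool_pos()[2].round(4),f.round(1),round(arm.read_finger_force(),1))
    if f[2]>5: break
print(arm.read_time())
E
```

```text
0.103 0.1032 [-1.1 -0.8 -0.3] 22.1
0.102 0.102 [-0.8 -0.5 -0.5] 22.1
0.101 0.1009 [-1.2 -0.5  0.5] 22.1
0.1 0.1 [-0.3 -0.1 -0.2] 22.1
0.099 0.099 [-0.9 -1.   0. ] 22.1
0.098 0.098 [-1.  -1.3  0.3] 22.1
0.097 0.097 [-0.3 -0.3 -0.2] 22.0
0.096 0.096 [-0.7  0.5  1.3] 22.0
0.095 0.0953 [-0.5  0.2  2.4] 22.1
0.094 0.0951 [-2.2  0.5  7.5] 22.6
15.05
```

```bash
python3 - <<'E'
from h import *
arm.line_to([*NEST,.0952],velocity=.03); arm.move_gripper(.95); arm.pause(.2)
print(arm.read_finger_force(),arm.read_ft_force())
arm.line_to([*NEST,.20],velocity=.15)
K=NEST+.21*py+.02*px  # step back over +y side
arm.movep([*K,.20],q(YAW+90)); arm.pause(.2)
print(arm.read_time(),arm.read_tool_pos(),arm.read_joint_positions().round(2) if hasattr(arm.read_joint_positions(),'round') else arm.read_joint_positions())
t=snapshot("top");cv2.imwrite("pics/t4.png",t)
b=blob(t,(8,90,35),(22,255,110),(255,185,310,235)); print(b,ray("top",b[0],.037))
cv2.imwrite("pics/c4.png",cv2.resize(t[130:260,170:370],None,fx=4,fy=4,interpolation=2))
E
```

```text
0.0 [-0.03624499  0.49707191  0.95734552]
17.725 [0.59721259 0.13108519 0.19968137] [-0.29  0.67  0.07  1.66 -0.05  0.82  1.32]
(array([281.15930748, 209.78787041]), (28.351818084716797, 30.24992561340332), 671.0) [ 0.56690605 -0.07713776  0.037     ]
```

View pics/c4.png

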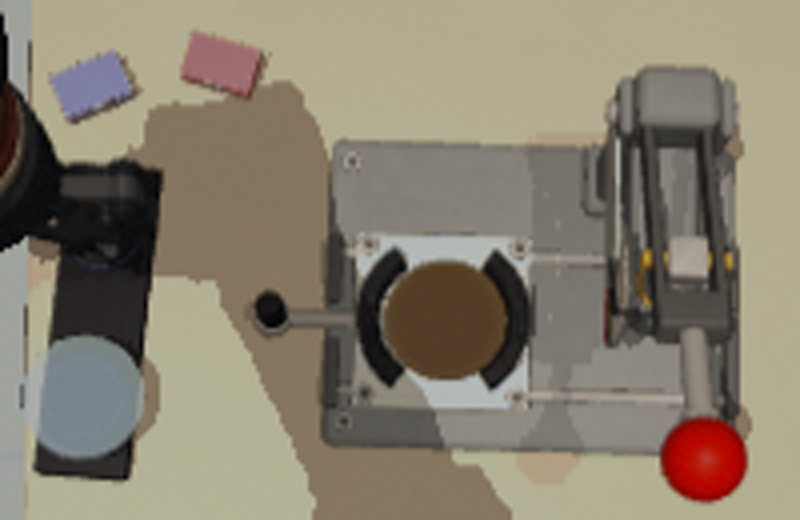

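```bash
python3 - <<'E'
from h import *
arm.move_gripper(0.0)
K=np.array([.5705,.016]); S=K+.036*py
arm.movep([*S,.20],q(YAW+90)); arm.line_to([*S,.111],velocity=.2); arm.pause(.2); f0=arm.read_ft_force()
print(arm.read_time(),arm.read_opening(),f0)
d=0.; hits=0; log=[]
while d<.14:
    d+=.002; p=S-d*py; arm.line_to([*p,.111],velocity=.04)
    f=arm.read_ft_force()-f0; log.append((round(d,3),*np.round([f@[*py,0],f@[*px,0],f[2]],1)))
    if log[-1][1]>6: break
for l in log[::4]+log[-3:]: print(*l)
tp=arm.read_tool_pos(); print(arm.read_time(),tp,"home finger offs",(tp[:2]-ORG)@py,(tp[:2]-ORG)@px)
E
```

```text
19.7333 0.0007698756382266869 [-0.22579922 -0.46201166 -0.28002966]
0.002 0.1 0.5 1.2
0.01 1.0 0.4 -0.0
0.018 1.7 0.1 1.1
0.026 1.2 0.2 0.4
0.034 1.3 -0.7 -0.1
0.042 1.1 -0.3 -0.0
0.05 1.8 0.3 0.6
0.058 0.6 0.4 -0.2
0.066 1.0 -1.0 0.8
0.074 1.4 -1.2 1.3
0.082 1.2 0.2 -0.3
0.09 1.1 0.4 -0.0
0.098 1.3 -0.5 0.2
0.106 0.3 -0.7 0.1
0.114 1.9 -0.1 -0.3
0.116 1.3 -0.7 0.1
0.118 5.7 -1.0 0.6
0.12 8.0 -1.0 2.1
34.7333 [ 0.56708781 -0.06463558  0.11102426] home finger offs 0.11255096943472752 -0.002445994055368512
```

```bash
python3 - <<'E'
from h import *
p=arm.read_tool_pos()[:2]; b=p+.012*py
arm.line_to([*b,.111],velocity=.06); arm.line_to([*b,.39],velocity=.3)
arm.move_gripper(.8,effort=40)
arm.movep([*BALL,.39],q(YAW+90)); arm.pause(.2)
print(arm.read_time(),arm.read_tool_pos(),arm.read_ft_force())
t=snapshot("top");s=snapshot("side");cv2.imwrite("pics/t5.png",t);cv2.imwrite("pics/s5.png",s)
bb=blob(s,(0,120,100),(8,255,255),(215,195,255,230)); print("ball side",bb,ray("side",bb[0],.253),proj("side",[*BALL,.253]))
H=ORG+.092*py; print("knob expected",H,proj("top",[*H,.064]),proj("side",[*H,.064]))
a=cv2.resize(t[150:260,240:380],None,fx=2.8,fy=2.8,interpolation=2);c=cv2.resize(s[180:290,205:345],None,fx=2.8,fy=2.8,interpolation=2)
cv2.imwrite("pics/c5.png",np.hstack([a,c]))
E
```

```text
37.75 [ 0.47297896 -0.17186359  0.38983086] [-0.77978359  0.4991319  -0.49846956]
ball side (array([234.56933022, 211.31442642]), (17.5726261138916, 18.32667350769043), 249.0) [ 0.47326652 -0.17322008  0.253     ] [233.87225446 211.26449007]
knob expected [ 0.56867107 -0.08527095] [285.53129516 206.76639984] [289.64648771 246.33291687]
```

View pics/c5.png

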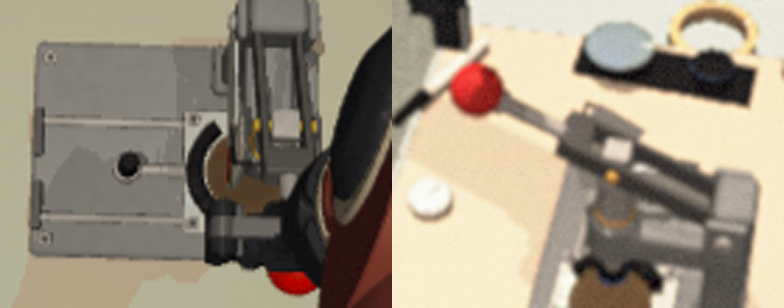

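```bash
python3 - <<'E'
from h import *
B=np.array([.4722,-.1733]); L=.052
arm.line_to([*B,.253+L],velocity=.12); arm.pause(.1); print(arm.read_ft_force(),arm.read_tool_pos())
arm.move_gripper(.0); print(arm.read_time(),arm.read_opening(),arm.read_finger_force(),arm.read_ft_force())
f0=arm.read_ft_force()
def pose(th):
    a=.45-th; dx=.190*(np.cos(.45)-np.cos(a)); dz=.190*(np.sin(a)-np.sin(.45)); return [*(B+dx*px),.253+L+dz]
for th in np.arange(.04,.45,.04):
    arm.line_to(pose(th),velocity=.06); print(round(th,2),(arm.read_ft_force()-f0).round(1),round(arm.read_finger_force(),1))
arm.pause(.2); print(arm.read_time(),arm.read_tool_pos(),pose(th))
s=snapshot("side"); b=blob(s,(0,120,100),(8,255,255),(205,195,265,260))
print(b,[(t,proj("side",np.array(pose(t))-[0,0,L]).round(1)) for t in(.36,.4,.44,.48,.52)])
cv2.imwrite("pics/s6.png",s)
E
```

```text
[-0.59731024  0.24304703  0.24287954] [ 0.47269678 -0.17347275  0.30590816]
39.2167 0.3940678605278286 39.41986262798309 [-0.92339157  0.1734302   3.59940842]
0.04 [-0.5 -0.7  0.9] 39.5
0.08 [-0.4 -0.6  0.3] 39.6
0.12 [ 0.3 -1.2  0.6] 39.7
0.16 [ 1.6 -1.3  2.1] 39.9
0.2 [ 1.2 -0.1  0.2] 40.0
0.24 [ 2.6 -1.   0.4] 40.3
0.28 [ 1.9 -1.8  1.4] 40.4
0.32 [ 3.4 -0.7  0.9] 40.7
0.36 [ 2.3 -0.1  1.3] 40.9
0.4 [ 3.8 -1.9  1.6] 41.2
0.44 [ 1.9 -0.5  5.1] 41.6
42.4417 [ 0.45356594 -0.17258424  0.2252976 ] [np.float64(0.45331103274782125), np.float64(-0.1725083177081679), np.float64(0.22425651685235792)]
(array([233.02710342, 237.52262115]), (4.241703033447266, 13.12812614440918), 37.5) [(0.36, array([227.1, 233.5])), (0.4, array([227.2, 236. ])), (0.44, array([227.4, 238.5])), (0.48, array([227.7, 241. ])), (0.52, array([228.2, 243.5]))]
```

```bash
python3 - <<'E'
from h import *
B=np.array([.4722,-.1733]); L=.052
def pose(th):
    a=.45-th; dx=.190*(np.cos(.45)-np.cos(a)); dz=.190*(np.sin(a)-np.sin(.45)); return [*(B+dx*px),.253+L+dz]
for th in (.46,.48,.50,.51):
    arm.line_to(pose(th),velocity=.03); arm.pause(.1); print(th,arm.read_ft_force().round(1),round(arm.read_finger_force(),1),arm.read_tool_pos()[2]-pose(th)[2])
print(arm.read_time())
s=snapshot("side");t=snapshot("top")
a=cv2.resize(t[170:270,270:370],None,fx=4,fy=4,interpolation=2);c=cv2.resize(s[200:300,220:320],None,fx=4,fy=4,interpolation=2)
cv2.imwrite("pics/c7.png",np.hstack([a,c])); print([proj("side",[*(np.array(pose(x)[:2])+0),pose(x)[2]-L]) for x in(.44,.51)])
E
```

```text
0.46 [ 1.6 -0.5  9.6] 41.9 0.0010898769117011764
0.48 [ 1.5 -0.9  9.4] 42.0 0.0011742025604070117
0.5 [ 0.5  0.  10.1] 42.2 0.0012203495709499634
0.51 [ 0.4 -0.8 11.8] 42.3 0.0012637521029260634
43.9667
[array([227.36968044, 238.51358626]), array([228.0594426 , 242.86585398])]
```

View pics/c7.png

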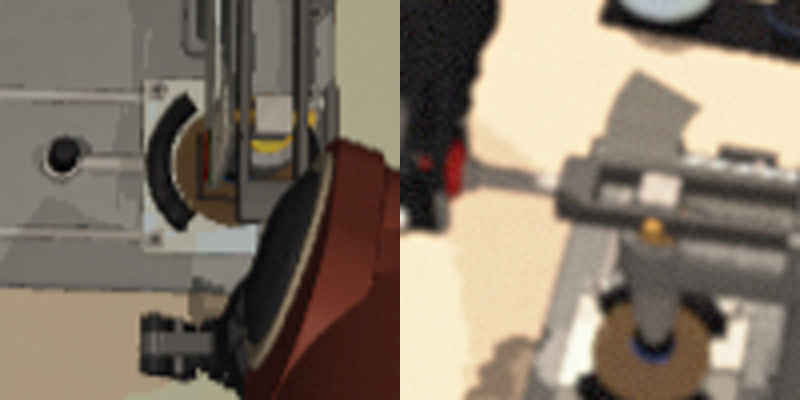

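```bash
python3 - <<'E'
from h import *
s=snapshot("side"); s0=cv2.imread("pics/s5.png")
H=ORG+.078*px
def row(th,col):
    a=.45-th; r=np.linspace(.08,.19,300); P=np.array([proj("side",[*(H-x*np.cos(a)*px),.17+x*np.sin(a)]) for x in r])
    return np.interp(col,P[::-1,0] if P[0,0]>P[-1,0] else P[:,0],P[::-1,1] if P[0,0]>P[-1,0] else P[:,1])
for c in(242,246,250): print(c,[(t,row(t,c).round(1)) for t in(.45,.48,.51,.54,.57)],[(r,int(s[r,c].sum())) for r in range(238,253)])
for c in(250,254): print("rest",c,row(0,c).round(1),[(r,int(s0[r,c].sum())) for r in range(int(row(0,c))-7,int(row(0,c))+8)])
print(arm.read_time(),arm.read_ft_force(),arm.read_finger_force())
E
```

```text
242 [(0.45, np.float64(241.6)), (0.48, np.float64(243.1)), (0.51, np.float64(244.7)), (0.54, np.float64(246.2)), (0.57, np.float64(247.7))] [(238, 634), (239, 620), (240, 556), (241, 434), (242, 345), (243, 322), (244, 329), (245, 335), (246, 400), (247, 522), (248, 627), (249, 632), (250, 640), (251, 634), (252, 626)]
246 [(0.45, np.float64(242.2)), (0.48, np.float64(243.7)), (0.51, np.float64(245.2)), (0.54, np.float64(246.6)), (0.57, np.float64(248.1))] [(238, 630), (239, 643), (240, 624), (241, 541), (242, 386), (243, 322), (244, 334), (245, 332), (246, 351), (247, 449), (248, 580), (249, 634), (250, 640), (251, 641), (252, 630)]Traceback (most recent call last):
  File "<stdin>", line 7, in <module>
  File "<stdin>", line 5, in row
  File "h.py", line 8, in proj
    c=camera_info(n); p=np.array(c["R"])@np.array(X)+np.array(c["t"])
ValueError: time passes only in moves, steps and waits
```

```bash
python3 - <<'E'
from station import arm, ticket
print(arm.read_time(),arm.read_ft_force(),arm.read_finger_force())
print(ticket.finish_job())
E
```

```text
44.1167 [ 1.50359538 -0.76706077 10.75720049] 42.336668372154236
the job is handed in; nothing more can be done
None
```

I handed the job in at about 44 s: the brown lens is in the nest, the slide is home against its stop, and the gripper is holding the lever down by its ball at about 0.50 rad (estimated from the side camera), inside the green band; the verdict wasn't shown.

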